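# Wedge the loose spice grinder tight

## Robot

A 6-joint arm with a two-finger parallel gripper is mounted at the origin on the work surface. World frame = base frame: x ahead of the robot, y to its left, z up, the work surface at z = 0. Lengths are in m, angles in rad, forces in N, time in s.
With the tool pointing down it reaches from about 0.25 to 0.775 m from the base axis. Payload 4 kg.
Tool frame: the origin (TCP) lies on the centre line of the jaws, within the pads' length; the fingertips stand 14 mm ahead of it and the grasp point (between the pads) lies 5 mm behind it (robot.tcp_to_tips is the distance from the TCP to the fingertips, in m); z points along the fingers, y is the line along which they close (so a half turn about z gives the same grasp; the last joint's range is limited). The gripper opens to 94 mm and grips with 3 to 60 N. Pads are 16 mm wide; open, the fingers measure 119 mm over their backs; the gripper's body (75 mm by 177 mm) begins 78 mm behind the grasp point.
Start: joints at [-1.312, 0.087, 1.371, -0, 1.684, -0.103], TCP at [0.195, -0.514, 0.22] pointing down, gripper open.
Joint ranges: [-3.1, 3.1], [-0.76, 2.03], [0.27, 2.55], [-1.08, 4.22], [0.17, 2.65], [-2.57, 2.57]. Speed limits (rad/s): [2.79, 2.79, 3.14, 3.14, 3.14, 3.14].

## Interface

Orientations are given as [roll, pitch, yaw] about the fixed x, y, z axes, in that order (R = Rz(yaw) Ry(pitch) Rx(roll)).
In Python, from bench import robot gives the robot as it stands.
- The arm moves only by the tool carry_out, never from a script. Its argument "increments" is a list of rows, each a list of 3 entries, a list of its own where there are three numbers: the closure in counts, from 0 (fully open) to 255 (shut), then the shift along the tool's x, y, z in mm, then the turn about the tool's z in degrees. In form: [[fingers, [dx, dy, dz], twist], ...]. A call has 1 to 8 rows; each row shifts and turns the commanded pose from where the row before left it, along the tool's axes as they then stand; what a row does not reach is not made up. A row lasts 1/10 s, in which the tool goes at most 50 mm and 8.59 degrees, less where a joint would pass 70% of its speed; a pose out of reach is approached as far as the arm can. A call with a gripper value outside its range is refused whole. The fingers move at their own pace and stop on an object; the grip force is fixed at half the most. Time passes only in rows, so rows that do not move let the fingers close. It gives the time, the measured TCP pose, the force, the opening and the grip force at its end, in the units of the state.
- robot.get_obs(): the state, without advancing time (a new reading comes with each control period).
- robot.snapshot(name): name is "side" or "top" or "wrist"; returns the picture (384x512x3 uint8, blue, green, red); there is no depth.
- robot.get_calibration(name): a dict with "vfov" (degrees; the focal length in pixels is half the picture's height over the tangent of half this angle, whatever the lens; pixels are square), "cx", "cy" (the principal point, pixels), "T" (4x4, takes a point from camera to world coordinates). Camera axes: x right, y down, z forward; pixel columns grow to the right and rows downward; lengths in m; the calibration is good to about 2 mm. The wrist camera is an equidistant fisheye: a pixel r from the principal point sees the ray r / f radians off the axis. A picture is of the moment at which its call begins: read the wrist's pose just before it. get_calibration takes no time and is no camera call; for the wrist camera it gives the pose at the moment of the call.
- robot.close_job(): hands the job in; it is judged then, once.
The state is a dict: "time": time; "joint_positions": joint angles; "qvel": joint speeds; "joint_torque": joint torques, N m; "tool_pos": TCP position; "ee_rot": TCP orientation; "wrist_force": force on the tool from outside, world axes, zero at the start; "wrist_torque": the same for the moment, N m; "width": finger opening in m; "finger_force": force on a finger pad.
Only numpy, scipy, OpenCV 4.12 (cv2) and the standard library are available. Lean on these libraries where they do the work, as an engineer would, in place of code of your own. Each camera call takes 0.05 s, during which the arm holds its last target. There are 200 camera calls.

## Task

The base plate of the wall-mounted spice grinder hangs loose above the shelf. Pick up the small wooden wedge with the red heel and slide it flat along the shelf, thin end first and square to the plate, under the middle of the plate's front edge until it jams tight, firmly but without forcing it, then let go of it and leave it there. Touch the grinder with nothing but the wedge, and leave the jars and the citrus reamer where they stand.

Things in the scene. Friction and masses are not known exactly. Their poses are not given: they have to be found in the camera images.
- grinder: Spice grinder on a fixed plaster pier 118 mm wide, 210 mm tall. Origin: on the shelf (z = 0) straight below the middle of the front edge of its level steel base plate; x points in under the plate (push direction), y along the edge, z up. Plate: 130 mm wide (y), 112 mm deep (x from 0), 12 mm thick; mill, cup and knob stand over its rear half (x above 50 mm), to 205 mm high.
- plate_gap (a point): Point 6 mm above the shelf in the gap below the middle of the plate's front edge; fixed, so it does not show the gap: 11 to 18 mm from shelf to plate underside, different each start. The plate gives upward, sprung: lifts from about 2 N of load, then 8 N per mm.
- plate_mid (a point): Point on the shelf below the plate, 56 mm in from the front edge. Tight: the let-go wedge bears on the plate with 5 to 20 N; over 22 N strains it. Driving the wedge takes a level push of 1.2 to 1.7 times that load, plus 0.5 to 0.7 times any force with which the gripper presses it down on the shelf: keep that small, and stop at a push of 16 to 20 N.
- wedge: Light wooden wedge with a red thick end (heel), loose, flat on the shelf at the left or right, 0.05 to 0.1 kg, 120 mm long (x), 34 mm wide (y). Origin: centre of its flat underside; x points to the thin nose (x = +60 mm). The top falls evenly from 30 mm high at the heel (x = -60 mm) to 6 mm at the nose. Flat sides, gripped from above close to the heel (up to 75 mm goes under the plate).
- wedge_nose (a point): Point at the middle of the wedge's thin end, 60 mm ahead of the wedge's origin and 3 mm above its underside.
- jar_a: Blue-glazed ceramic jar with a cork-lined lid, 64 mm in diameter, 98 mm tall, 0.3 kg, standing loose on the shelf beside the grinder. Origin: centre of its underside. Leave it alone.
- jar_b: Blue-glazed ceramic jar with a cork-lined lid, 64 mm in diameter, 98 mm tall, 0.3 kg, standing loose on the shelf beside the grinder. Origin: centre of its underside. Leave it alone.
- jar_c: Blue-glazed ceramic jar with a cork-lined lid, 64 mm in diameter, 98 mm tall, 0.3 kg, standing loose on the shelf beside the grinder. Origin: centre of its underside. Leave it alone.
- reamer: Small wooden citrus reamer with a ribbed dome on a round foot, 68 mm in diameter, 53 mm high, 0.12 kg, loose on the shelf on the side where the wedge is not. Origin: centre of its underside. Leave it alone.
There are look-alikes about, which are no part of the job. What is shaped like the wedge but black, blue or grey is not meant.

How it is judged:
On the way, in this order (a step that is already met when the one before it is completed fails the run):
1. the wedge's nose is under the middle of the plate's front edge, wedge flat and square (x of wedge_nose in the frame of grinder above 0.015 m and y of wedge_nose in the frame of grinder between -0.025 and 0.025 m and angle between the x axis of wedge and the x axis of grinder, either way round below 0.17 rad and angle between wedge's own z axis and vertical below 0.1 rad and height (world z) of wedge below 0.006 m), for 0.1 s.
2. the wedge bears on the plate with more than 5 N (all of step 1 and contact force between wedge and grinder above 5 N), for 0.2 s.
At the end, for the whole second after the job is handed in: The wedge lies flat on the shelf (tilt under 0.1 rad), released and at rest, its nose at least 15 mm in under the plate, within 25 mm of the middle of the edge and square to it within 0.17 rad, bearing on the plate with 5 to 20 N; jars and reamer upright and within 25 mm of where they stood (all of step 2 and contact force between wedge and grinder below 20 N and linear speed of wedge below 0.01 m/s and distance of each of jar_a, jar_b, jar_c, reamer from where it was at the start of the episode below 0.025 m and angle between each of jar_a, jar_b, jar_c, reamer's own z axis and vertical below 0.2 rad); the robot touches nothing.
It fails at once if the wedge is forced: more than 22 N between wedge and grinder (contact force between wedge and grinder above 22 N).
It fails at once if the robot presses on the grinder itself (over 2 N) (contact force between any of the fingers, the arm and grinder above 2 N).
It fails at once if a jar or the reamer is moved more than 25 mm or tipped (distance of any of jar_a, jar_b, jar_c, reamer from where it was at the start of the episode above 0.025 m or angle between any of jar_a, jar_b, jar_c, reamer's own z axis and vertical above 0.2 rad).
It also fails if it takes over 64 s, if anything falls off the work surface, if the arm or the gripper's body presses on something with over 40 N, if the wrist force passes 120 N, or if a joint passes its speed limit or range.

## Working session

There is one attempt and no reset: what is moved stays moved. The work goes in short steps, Python scripts to look and compute and a tool call to move; the robot and the scene stay as the last step left them, time stands still between calls to the robot, and variables do not carry over. Pictures are saved under pics/ and viewed, at most 10 in all, crops included, and the job is handed in when it is done.

Besides the shell and the picture viewer there is one more tool, called by a JSON object that holds its "op" and its "data". carry_out: Moves the arm, as the interface text tells. Its arguments: {"type":"object","properties":{"increments":{"type":"array","items":{"type":"array"}}},"required":["increments"]}

```bash
mkdir -p pics
cat > h.py <<'E'
import sys; sys.path.insert(0,'.')
import numpy as np, cv2
from bench import robot
def ray(name,u,v,cal=None):
    c=cal or robot.get_calibration(name); T=np.array(c['T']); f=192/np.tan(np.radians(c['vfov'])/2)
    a=np.array([(u-c['cx'])/f,(v-c['cy'])/f])
    if name=='wrist':
        r=np.linalg.norm(a); d=np.array([*(a/r*np.sin(r) if r>0 else a),np.cos(r)])
    else: d=np.array([*a,1])
    return T[:3,3],T[:3,:3]@d
def on_z(name,u,v,z=0,cal=None):
    o,d=ray(name,u,v,cal); return o+d*(z-o[2])/d[2]
E
python3 - <<'E'
from h import *
print({k:v for k,v in robot.get_obs().items()})
for n in ['top','side']: cv2.imwrite(f'pics/{n}0.png',cv2.resize(robot.snapshot(n),(800,600),interpolation=cv2.INTER_CUBIC)); 
print(robot.get_calibration('top'),robot.get_calibration('side'))
E
```

```text
{'time': 0.0, 'joint_positions': array([-1.31210400e+00,  8.79364975e-02,  1.37225721e+00, -3.01273918e-05,
        1.68355758e+00, -1.03102670e-01]), 'qvel': array([ 0.00051221, -0.00069154, -0.00142552, -0.00136953, -0.00036283,
       -0.00061729]), 'joint_torque': array([ 1.80025545e-04, -3.40174913e+01, -3.02427649e+01,  7.19479448e-02,
        3.29937553e-02, -1.83836364e-04]), 'tool_pos': array([ 0.19452784, -0.51390356,  0.21831274]), 'ee_rot': array([-3.13944239e+00, -1.92383190e-04,  3.61791432e-01]), 'wrist_force': array([-0.63743873, -0.35113055, -0.69726521]), 'wrist_torque': array([-0.0309953 ,  0.04115836,  0.03025684]), 'finger_force': 0.0, 'width': 0.0943463652583155}
{'vfov': 54.814328502057215, 'cx': 258.36173921804993, 'cy': 185.0590172912919, 'T': array([[ 0.02554447, -0.99849205,  0.04859114,  0.45570289],
       [-0.99915065, -0.02707307, -0.03106483, -0.02990977],
       [ 0.0323335 , -0.04775633, -0.99833555,  1.04334603],
       [ 0.        ,  0.        ,  0.        ,  1.        ]])} {'vfov': 47.53832001696033, 'cx': 246.55159683071804, 'cy': 198.35346104014104, 'T': array([[-0.98084789, -0.11569373,  0.15669201,  0.36102574],
       [-0.19369418,  0.66402019, -0.72219094,  0.74539089],
       [-0.02049369, -0.73870979, -0.673712  ,  0.79218117],
       [ 0.        ,  0.        ,  0.        ,  1.        ]])}
```

View pics/top0.png

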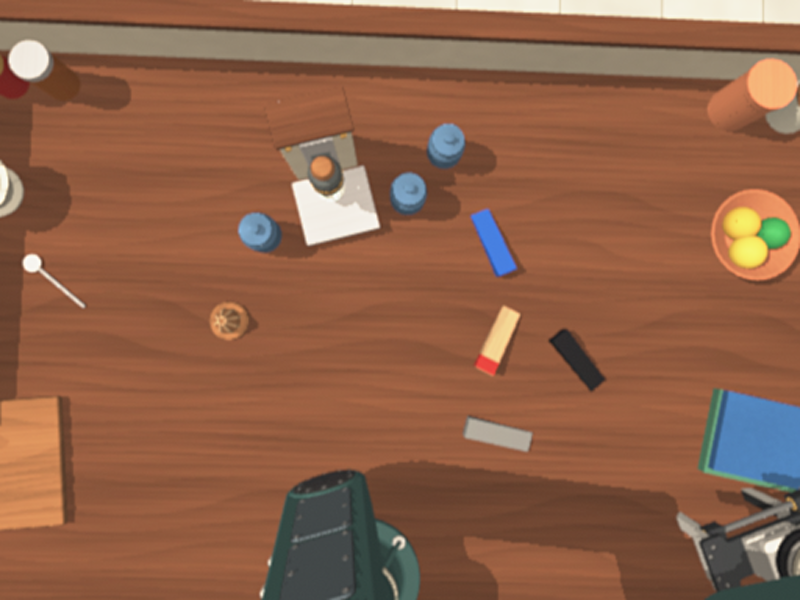

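View pics/side0.png

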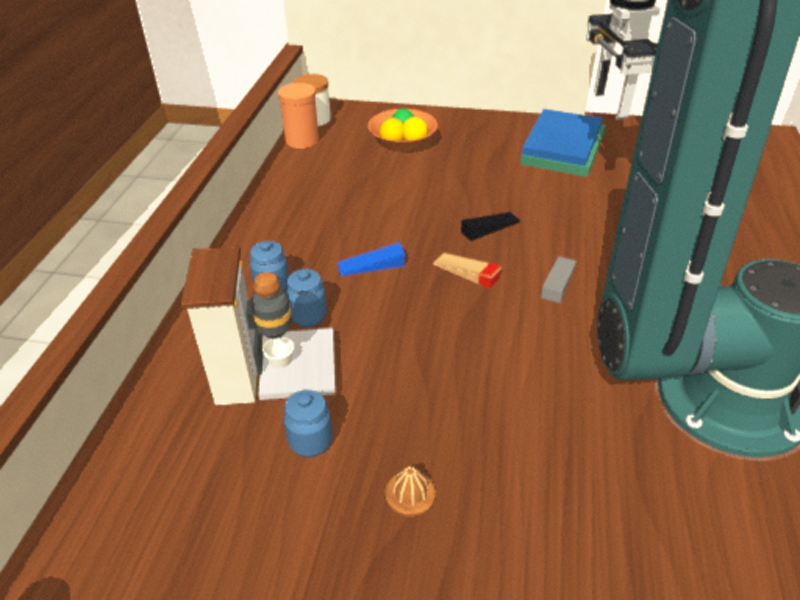

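Top view (800x600): candidates are the wooden wedge with a red heel at (498,340), blue at (494,242), black at (577,360) and grey at (498,434). I choose the one with the red heel. The plate's front edge runs from about (306,244) to (379,230). The jars are at (260,231), (408,192) and (447,145), the reamer at (229,321).

Run:
```python
from h import *
im=robot.snapshot('top')
a=im[185:250,290:350]; b=im[100:165,180:250]
s=6
A=cv2.resize(a,None,fx=s,fy=s,interpolation=cv2.INTER_CUBIC);B=cv2.resize(b,None,fx=s,fy=s,interpolation=cv2.INTER_CUBIC)
cv2.imwrite('pics/c1.png',np.hstack([A,B]))
```

```text
(no output)
```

View pics/c1.png

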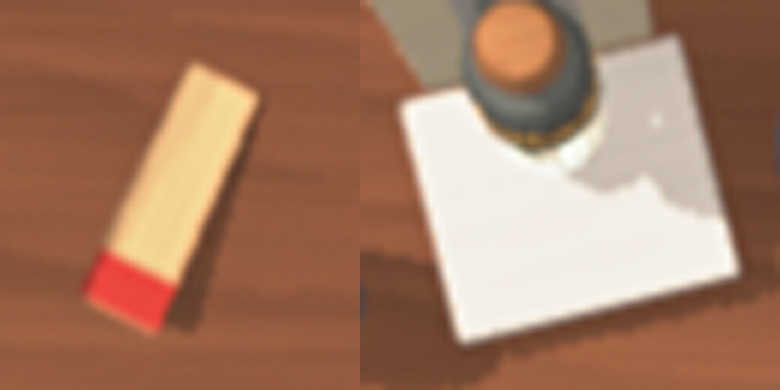

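The crop confirms the red-heeled wooden wedge: nose corners at (193,63) and (260,97), heel at (83,295) and (160,332). The plate corners are clear: front (462,343) and (740,272), back (402,102) and (678,37).

Run:
```python
from h import *
def W(x,y,z): return on_z('top',290+(x+.5)/6-.5,185+(y+.5)/6-.5,z)[:2]
def P(x,y,z=.0265): return on_z('top',180+(x-360+.5)/6-.5,100+(y+.5)/6-.5,z)[:2]
n=[W(193,63,.006),W(260,97,.006)]; h=[W(83,295,.03),W(160,332,.03)]
N,H=np.mean(n,0),np.mean(h,0); d=N-H
print('nose',N,'heel',H,'len',np.linalg.norm(d),'w',np.linalg.norm(n[0]-n[1]),np.linalg.norm(h[0]-h[1]),'yaw',np.degrees(np.arctan2(d[1],d[0])))
f=[P(462,343),P(740,272)]; b=[P(402,102),P(678,37)]
F,B=np.mean(f,0),np.mean(b,0); e=f[0]-f[1]; d=B-F
print('front',F,f,'back',B,'w',np.linalg.norm(e),'dep',np.linalg.norm(d),'yaw edge',np.degrees(np.arctan2(-e[0],e[1])),'yaw d',np.degrees(np.arctan2(d[1],d[0])))
for nme,u,v,z in [('jarL',260,229,.1),('jarR',408,188,.1),('jarR2',448,142,.1),('ream',229,321,.05)]:
  print(nme,on_z('top',u*.64,v*.64,z)[:2])
```

```text
nose [ 0.47519555 -0.25753884] heel [ 0.36711275 -0.20587487] len 0.11979589935073416 w 0.03534034416294131 0.03900643326037798 yaw -25.547966730459283
front [0.59668087 0.04701932] [array([0.57839049, 0.11009899]), array([ 0.61497125, -0.01606035])] back [0.70608118 0.0784115 ] w 0.13135574819967882 dep 0.11381518359282104 yaw edge 16.169875331948163 yaw d 16.010717039140694
jarL [0.59329505 0.17723073]
jarR [ 0.66858224 -0.06210056]
jarR2 [ 0.74770847 -0.12647516]
ream [0.44186626 0.23457952]
```

{"op": "carry_out", "data": {"increments": [[0,[0,0,0],7.7],[0,[0,0,0],7.7],[0,[0,0,0],7.7],[0,[0,0,0],7.7],[0,[0,0,0],7.7],[0,[0,0,0],7.7],[0,[0,-20,0],0],[0,[0,-30,0],0]]}}

```text
time: 0.95
tool_pos: [0.2157, -0.4694, 0.2185]
ee_rot: [-3.141, 0.001, -0.447]
wrist_force: [0.7, 0.4, -0.1]
width: 0.094
finger_force: 0.0
```

{"op": "carry_out", "data": {"increments": [[0,[5,-40,0],0],[0,[5,-40,0],0],[0,[5,-40,0],0],[0,[5,-40,0],0],[0,[5,-40,0],0],[0,[5,-40,0],0],[0,[8,-40,0],0],[0,[0,-22,0],0]]}}

```text
time: 1.75
tool_pos: [0.3815, -0.2105, 0.2192]
ee_rot: [-3.141, 0.0, -0.442]
wrist_force: [0.1, -0.1, -1.3]
width: 0.094
finger_force: 0.0
```

{"op": "carry_out", "data": {"increments": [[0,[0,0,30],0],[0,[0,0,30],0],[0,[0,0,20],0],[0,[0,0,0],0],[0,[0,0,0],0]]}}

```text
time: 2.25
tool_pos: [0.3803, -0.2129, 0.1396]
ee_rot: [-3.142, 0.0, -0.445]
wrist_force: [1.1, -0.5, 0.8]
width: 0.0937
finger_force: 0.0
```

Run:
```python
from h import *
o=robot.get_obs(); print(o['tool_pos'],np.degrees(o['ee_rot']),o['joint_positions'],o['wrist_force'])
c=robot.get_calibration('wrist'); np.save('cw.npy',c,allow_pickle=True); print(c)
im=robot.snapshot('wrist'); cv2.imwrite('pics/w1.png',cv2.resize(im,(800,600),interpolation=cv2.INTER_CUBIC))
```

```text
[ 0.38029371 -0.21293637  0.13963519] [-1.79998269e+02  2.25580722e-02 -2.54721979e+01] [-6.40624387e-01 -1.40802485e-01  1.75216463e+00 -4.70959637e-05
  1.53062256e+00  1.37474757e+00] [ 1.07779725 -0.51516987  0.80302524]
{'vfov': 65.70646984690485, 'cx': 258.7128155637746, 'cy': 191.7783356905012, 'T': array([[-4.29258323e-01, -8.67212402e-01, -2.52348850e-01,
         4.54352959e-01],
       [-9.03181759e-01,  4.12176061e-01,  1.19889969e-01,
        -2.48092724e-01],
       [ 4.20870870e-05,  2.79380645e-01, -9.60180428e-01,
         3.04531433e-01],
       [ 0.00000000e+00,  0.00000000e+00,  0.00000000e+00,
         1.00000000e+00]])}
```

View pics/w1.png

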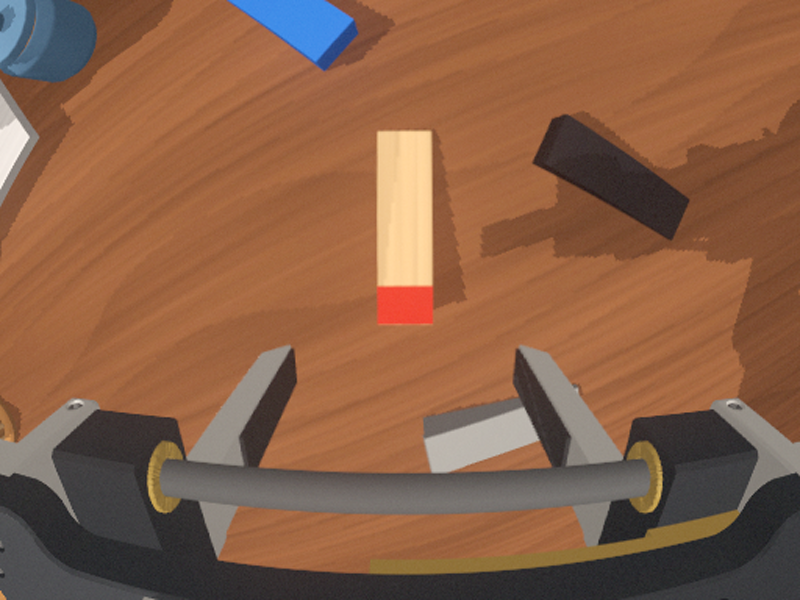

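The wrist view shows the wedge square to the jaws: nose corners at (377,130) and (432,130), heel edge at (377,324) to (433,324).

Run:
```python
from h import *
c=np.load('cw.npy',allow_pickle=True).item()
W=lambda u,v,z: on_z('wrist',u*.64,v*.64,z,c)[:2]
N=(W(377,130,.006)+W(432,130,.006))/2; H=(W(377,324,.03)+W(433,324,.03))/2; d=N-H
print(N,H,np.linalg.norm(d),np.degrees(np.arctan2(d[1],d[0])))
t=robot.get_obs()['tool_pos'][:2]; yaw=np.radians(-25.47); x=np.array([np.cos(yaw),np.sin(yaw)]); y=np.array([np.sin(yaw),-np.cos(yaw)])
G=H+d/np.linalg.norm(d)*.015; print('tool shift to grasp',(G-t)@x,(G-t)@y)
```

```text
[ 0.47656033 -0.25884424] [ 0.36765319 -0.20742867] 0.12043390309895526 -25.27221668719454
tool shift to grasp 0.000540341434991451 0.00022972163634734708
```

Centred to under 1 mm. The wrist camera sticks out ahead towards the mill, so I turn the gripper half round and grasp with the camera behind.

{"op": "carry_out", "data": {"increments": [[0,[0,0,0],-8.5],[0,[0,0,0],-8.5],[0,[0,0,0],-8.5],[0,[0,0,0],-8.5],[0,[0,0,0],-8.5],[0,[0,0,0],-8.5],[0,[0,0,0],-8.5],[0,[0,0,0],-8.5]]}}

```text
time: 3.1
tool_pos: [0.3813, -0.2138, 0.1416]
ee_rot: [3.138, -0.001, 0.748]
wrist_force: [-1.2, -0.6, -0.2]
width: 0.0938
finger_force: 0.0
```

{"op": "carry_out", "data": {"increments": [[0,[0,0,0],-8.5],[0,[0,0,0],-8.5],[0,[0,0,0],-8.5],[0,[0,0,0],-8.5],[0,[0,0,0],-8.5],[0,[0,0,0],-8.5],[0,[0,0,0],-8.5],[0,[0,0,0],-8.5]]}}

```text
time: 3.9
tool_pos: [0.3813, -0.2138, 0.1416]
ee_rot: [3.14, 0.003, 1.935]
wrist_force: [0.5, -0.4, -0.6]
width: 0.0938
finger_force: 0.0
```

{"op": "carry_out", "data": {"increments": [[0,[0,0,0],-8.5],[0,[0,0,0],-8.5],[0,[0,0,0],-8.5],[0,[0,0,0],-8.5],[0,[0,0,0],-8.5],[0,[0,0,0],-1.5],[0,[0,0,0],0],[0,[0,0,0],0]]}}

```text
time: 4.7
tool_pos: [0.3807, -0.2133, 0.1402]
ee_rot: [-3.141, 0.001, 2.695]
wrist_force: [0.1, -0.3, 0.0]
width: 0.0942
finger_force: 0.0
```

{"op": "carry_out", "data": {"increments": [[0,[0,0,25],0],[0,[0,0,30],0],[0,[0,0,30],0],[0,[0,0,20],0],[0,[0,0,8],0],[0,[0,0,6],0],[0,[0,0,0],0],[0,[0,0,0],0]]}}

```text
time: 5.5
tool_pos: [0.3812, -0.2136, 0.0216]
ee_rot: [-3.141, 0.002, 2.697]
wrist_force: [0.2, 0.9, 0.4]
width: 0.0941
finger_force: 0.0
```

{"op": "carry_out", "data": {"increments": [[0,[0,0,3],0],[0,[0,0,0],0],[255,[0,0,0],0],[255,[0,0,0],0],[255,[0,0,0],0],[255,[0,0,0],0],[255,[0,0,0],0],[255,[0,0,0],0]]}}

```text
time: 6.3
tool_pos: [0.3804, -0.213, 0.0175]
ee_rot: [-3.142, 0.0, 2.697]
wrist_force: [-0.4, -0.2, -0.4]
width: 0.0493
finger_force: 0.0
```

{"op": "carry_out", "data": {"increments": [[255,[0,0,0],0],[255,[0,0,0],0],[255,[0,0,0],0],[255,[0,0,0],0]]}}

```text
time: 6.7
tool_pos: [0.3804, -0.213, 0.0175]
ee_rot: [-3.142, 0.0, 2.697]
wrist_force: [0.4, -0.1, -0.2]
width: 0.0341
finger_force: 30.0
```

Gripped at 34 mm. Next I lift, turn square to the plate and move in front of it.

{"op": "carry_out", "data": {"increments": [[255,[0,0,-20],0],[255,[0,0,-30],0],[255,[0,0,0],-8.3],[255,[0,0,0],-8.3],[255,[0,0,0],-8.3],[255,[0,0,0],-8.3],[255,[0,0,0],-8.3],[255,[0,0,0],0]]}}

```text
time: 7.5
tool_pos: [0.3802, -0.2129, 0.0673]
ee_rot: [3.141, -0.0, -2.862]
wrist_force: [0.6, -0.4, -1.8]
width: 0.0339
finger_force: 30.0
```

{"op": "carry_out", "data": {"increments": [[255,[-15,20,0],0],[255,[-20,30,0],0],[255,[-20,30,0],0],[255,[-20,30,0],0],[255,[-20,30,0],0],[255,[-20,30,0],0],[255,[-20,20,0],0],[255,[0,0,0],0]]}}

```text
time: 8.3
tool_pos: [0.4586, 0.0095, 0.0675]
ee_rot: [3.141, 0.001, -2.861]
wrist_force: [-0.0, -0.0, 0.1]
width: 0.0338
finger_force: 30.0
```

Run:
```python
from h import *
o=robot.get_obs(); print(o['tool_pos'],np.degrees(o['ee_rot']),o['joint_positions'],o['wrist_force'])
s=robot.snapshot('side')[150:290,130:390]; 
cv2.imwrite('pics/s2.png',cv2.resize(s,None,fx=3,fy=3,interpolation=cv2.INTER_CUBIC))
```

```text
[0.45859119 0.00949587 0.06750013] [ 1.79959192e+02  5.16391011e-02 -1.63900531e+02] [-1.03745096e-01 -3.38782436e-02  1.80301459e+00  1.01850138e-03
  1.37188833e+00 -1.95573146e+00] [-0.01703235 -0.00971609  0.11589958]
```

View pics/s2.png

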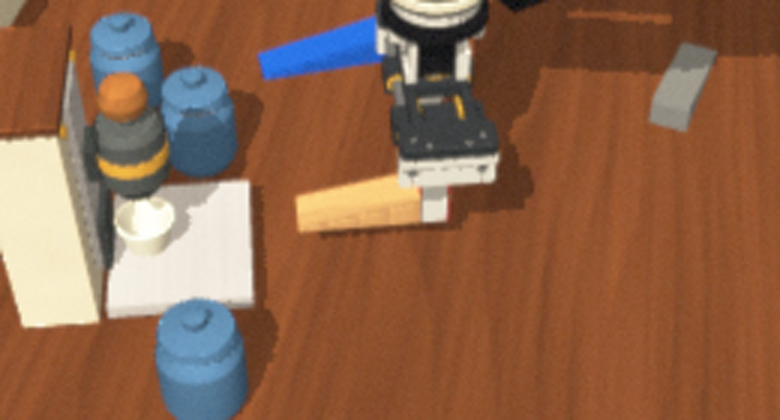

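The wedge is held level, pointing at the plate with the nose about 40 mm short. I lower it to the shelf.

{"op": "carry_out", "data": {"increments": [[255,[0,-2,20],0],[255,[0,0,20],0],[255,[0,0,7],0],[255,[0,0,2],0],[255,[0,0,0],0],[255,[0,0,0],0]]}}

```text
time: 8.95
tool_pos: [0.4589, 0.0046, 0.0194]
ee_rot: [-3.141, 0.002, -2.863]
wrist_force: [-0.5, 0.1, 0.2]
width: 0.0336
finger_force: 30.0
```

{"op": "carry_out", "data": {"increments": [[255,[0,0,0.5],0],[255,[0,0,0],0],[255,[0,0,0],0]]}}

```text
time: 9.25
tool_pos: [0.4584, 0.005, 0.0183]
ee_rot: [-3.141, 0.001, -2.862]
wrist_force: [0.4, -0.3, -0.6]
width: 0.034
finger_force: 30.0
```

{"op": "carry_out", "data": {"increments": [[255,[0,0,0.5],0],[255,[0,0,0],0],[255,[0,0,0],0]]}}

```text
time: 9.55
tool_pos: [0.4582, 0.005, 0.0175]
ee_rot: [-3.141, 0.0, -2.862]
wrist_force: [-0.1, 0.1, -0.3]
width: 0.0337
finger_force: 30.0
```

{"op": "carry_out", "data": {"increments": [[255,[0,1,0.4],0],[255,[0,0,0],0],[255,[0,0,0],0],[255,[0,0,0],0]]}}

```text
time: 9.95
tool_pos: [0.4583, 0.0057, 0.0175]
ee_rot: [-3.141, 0.001, -2.862]
wrist_force: [0.6, -2.0, 2.6]
width: 0.0335
finger_force: 30.0
```

{"op": "carry_out", "data": {"increments": [[255,[0,0,0.3],0],[255,[0,0,0],0],[255,[0,0,0],0],[255,[0,0,0],0]]}}

```text
time: 10.35
tool_pos: [0.4583, 0.0058, 0.0175]
ee_rot: [-3.141, 0.001, -2.862]
wrist_force: [-1.1, -2.2, 5.5]
width: 0.034
finger_force: 30.0
```

On the shelf. I ease the down-press and slide forward.

{"op": "carry_out", "data": {"increments": [[255,[0,0,-0.4],0],[255,[-10,0,0],0],[255,[-10,0,0],0],[255,[-10,0,0],0],[255,[-10,0,0],0],[255,[-5,0,0],0],[255,[0,0,0],0],[255,[0,0,0],0]]}}

```text
time: 11.15
tool_pos: [0.5015, 0.0187, 0.0175]
ee_rot: [3.141, 0.0, -2.862]
wrist_force: [-0.7, 0.1, 4.7]
width: 0.034
finger_force: 30.0
```

{"op": "carry_out", "data": {"increments": [[255,[-5,0,0],0],[255,[-5,0,0],0],[255,[0,0,0],0],[255,[0,0,0],0]]}}

```text
time: 11.55
tool_pos: [0.5107, 0.0213, 0.0175]
ee_rot: [3.141, -0.0, -2.862]
wrist_force: [-2.3, -1.2, 5.7]
width: 0.0337
finger_force: 30.0
```

{"op": "carry_out", "data": {"increments": [[255,[0,0,-0.4],0],[255,[-3,0,0],0],[255,[-3,0,0],0],[255,[0,0,0],0],[255,[0,0,0],0]]}}

```text
time: 12.05
tool_pos: [0.5163, 0.0229, 0.0175]
ee_rot: [3.141, -0.001, -2.862]
wrist_force: [-2.1, -0.4, 4.2]
width: 0.034
finger_force: 30.0
```

{"op": "carry_out", "data": {"increments": [[255,[-2,0,0],0],[255,[-2,0,0],0],[255,[0,0,0],0],[255,[0,0,0],0]]}}

```text
time: 12.45
tool_pos: [0.5201, 0.0239, 0.0175]
ee_rot: [3.141, -0.001, -2.862]
wrist_force: [-3.7, -0.6, 4.8]
width: 0.0339
finger_force: 30.0
```

{"op": "carry_out", "data": {"increments": [[255,[-2,0,0],0],[255,[-2,0,0],0],[255,[0,0,0],0],[255,[0,0,0],0]]}}

```text
time: 12.85
tool_pos: [0.5241, 0.025, 0.0175]
ee_rot: [3.142, -0.0, -2.862]
wrist_force: [-2.7, -0.0, 3.8]
width: 0.0338
finger_force: 30.0
```

{"op": "carry_out", "data": {"increments": [[255,[-1,0,-0.3],0],[255,[-2,0,0],0],[255,[0,0,0],0],[255,[0,0,0],0]]}}

```text
time: 13.25
tool_pos: [0.5274, 0.026, 0.0175]
ee_rot: [3.141, 0.001, -2.862]
wrist_force: [-0.6, -0.4, 0.3]
width: 0.0333
finger_force: 30.0
```

{"op": "carry_out", "data": {"increments": [[255,[-2,0,0],0],[255,[-1,0,0],0],[255,[0,0,0],0],[255,[0,0,0],0]]}}

```text
time: 13.65
tool_pos: [0.53, 0.0267, 0.0177]
ee_rot: [3.142, -0.0, -2.862]
wrist_force: [0.4, -0.1, -0.5]
width: 0.0336
finger_force: 30.0
```

{"op": "carry_out", "data": {"increments": [[255,[-2,0,0],0],[255,[-1,0,0],0],[255,[0,0,0],0],[255,[0,0,0],0]]}}

```text
time: 14.05
tool_pos: [0.5329, 0.0275, 0.0179]
ee_rot: [-3.141, -0.0, -2.862]
wrist_force: [-0.4, 0.2, -1.8]
width: 0.0337
finger_force: 30.0
```

{"op": "carry_out", "data": {"increments": [[255,[-1,0,0.4],0],[255,[-2,0,0],0],[255,[0,0,0],0],[255,[0,0,0],0]]}}

```text
time: 14.45
tool_pos: [0.536, 0.0284, 0.0175]
ee_rot: [-3.141, 0.0, -2.862]
wrist_force: [0.9, -0.3, -0.8]
width: 0.0334
finger_force: 30.0
```

{"op": "carry_out", "data": {"increments": [[255,[-2,0,0],0],[255,[-1,0,0],0],[255,[0,0,0],0],[255,[0,0,0],0]]}}

```text
time: 14.85
tool_pos: [0.5388, 0.0292, 0.0175]
ee_rot: [-3.141, 0.0, -2.862]
wrist_force: [0.7, -0.1, -0.6]
width: 0.0333
finger_force: 30.0
```

{"op": "carry_out", "data": {"increments": [[255,[-2,0,0],0],[255,[-1,0,0],0],[255,[0,0,0],0],[255,[0,0,0],0]]}}

```text
time: 15.25
tool_pos: [0.5417, 0.03, 0.0175]
ee_rot: [-3.141, 0.0, -2.862]
wrist_force: [-0.5, -0.3, -0.0]
width: 0.0336
finger_force: 30.0
```

{"op": "carry_out", "data": {"increments": [[255,[-2,0,0],0],[255,[0,0,0],0],[255,[0,0,0],0]]}}

```text
time: 15.55
tool_pos: [0.5437, 0.0306, 0.0175]
ee_rot: [-3.141, 0.001, -2.862]
wrist_force: [0.9, 0.0, -0.3]
width: 0.0339
finger_force: 30.0
```

{"op": "carry_out", "data": {"increments": [[255,[-2,0,0],0],[255,[0,0,0],0],[255,[0,0,0],0]]}}

```text
time: 15.85
tool_pos: [0.5456, 0.0311, 0.0175]
ee_rot: [-3.141, 0.0, -2.862]
wrist_force: [-0.0, 0.4, 0.2]
width: 0.0339
finger_force: 30.0
```

{"op": "carry_out", "data": {"increments": [[255,[-2,0,0],0],[255,[0,0,0],0],[255,[0,0,0],0]]}}

```text
time: 16.15
tool_pos: [0.5475, 0.0317, 0.0175]
ee_rot: [-3.141, 0.0, -2.862]
wrist_force: [0.2, 1.1, 1.0]
width: 0.0338
finger_force: 30.0
```

{"op": "carry_out", "data": {"increments": [[255,[-2,0,0],0],[255,[0,0,0],0],[255,[0,0,0],0]]}}

```text
time: 16.45
tool_pos: [0.5494, 0.0322, 0.0175]
ee_rot: [-3.141, 0.0, -2.862]
wrist_force: [-0.7, -0.6, 0.3]
width: 0.0336
finger_force: 30.0
```

{"op": "carry_out", "data": {"increments": [[255,[-2,0,0],0],[255,[0,0,0],0],[255,[0,0,0],0]]}}

```text
time: 16.75
tool_pos: [0.5505, 0.0326, 0.0175]
ee_rot: [-3.142, -0.002, -2.862]
wrist_force: [-4.4, -0.9, 3.8]
width: 0.0337
finger_force: 30.0
```

{"op": "carry_out", "data": {"increments": [[255,[-2,0,0],0],[255,[0,0,0],0],[255,[0,0,0],0]]}}

```text
time: 17.05
tool_pos: [0.5513, 0.0328, 0.0175]
ee_rot: [3.142, -0.004, -2.862]
wrist_force: [-8.0, -1.6, 6.4]
width: 0.034
finger_force: 30.0
```

Contact with the plate. I relieve the down-press and go on in 1 mm steps.

{"op": "carry_out", "data": {"increments": [[255,[0,0,-0.5],0],[255,[-1,0,0],0],[255,[0,0,0],0],[255,[0,0,0],0]]}}

```text
time: 17.45
tool_pos: [0.5516, 0.0329, 0.0175]
ee_rot: [3.141, -0.006, -2.862]
wrist_force: [-8.7, -1.5, 5.0]
width: 0.0335
finger_force: 30.0
```

{"op": "carry_out", "data": {"increments": [[255,[-1,0,0],0],[255,[0,0,0],0],[255,[0,0,0],0]]}}

```text
time: 17.75
tool_pos: [0.5521, 0.0331, 0.0175]
ee_rot: [3.141, -0.007, -2.862]
wrist_force: [-10.0, -3.1, 5.7]
width: 0.0335
finger_force: 30.0
```

{"op": "carry_out", "data": {"increments": [[255,[0,0,-0.4],0],[255,[-1,0,0],0],[255,[0,0,0],0],[255,[0,0,0],0]]}}

```text
time: 18.15
tool_pos: [0.5525, 0.0333, 0.0175]
ee_rot: [3.141, -0.008, -2.862]
wrist_force: [-11.1, -3.5, 5.9]
width: 0.0335
finger_force: 30.0
```

{"op": "carry_out", "data": {"increments": [[255,[-1,0,-0.2],0],[255,[0,0,0],0],[255,[0,0,0],0]]}}

```text
time: 18.45
tool_pos: [0.553, 0.0334, 0.0174]
ee_rot: [3.141, -0.01, -2.862]
wrist_force: [-11.1, -3.3, 6.2]
width: 0.0335
finger_force: 30.0
```

{"op": "carry_out", "data": {"increments": [[255,[-1,0,-0.1],0],[255,[0,0,0],0],[255,[0,0,0],0]]}}

```text
time: 18.75
tool_pos: [0.5534, 0.0336, 0.0175]
ee_rot: [3.141, -0.011, -2.862]
wrist_force: [-11.9, -3.0, 7.0]
width: 0.0337
finger_force: 30.0
```

{"op": "carry_out", "data": {"increments": [[255,[0,0,-0.6],0],[255,[0,0,0],0],[255,[0,0,0],0]]}}

```text
time: 19.05
tool_pos: [0.5535, 0.0336, 0.0174]
ee_rot: [3.141, -0.011, -2.862]
wrist_force: [-10.2, -3.8, 3.5]
width: 0.0341
finger_force: 30.0
```

{"op": "carry_out", "data": {"increments": [[255,[-1,0,-0.3],0],[255,[0,0,0],0],[255,[0,0,0],0]]}}

```text
time: 19.35
tool_pos: [0.554, 0.0339, 0.0175]
ee_rot: [3.141, -0.012, -2.862]
wrist_force: [-11.3, -3.5, 2.6]
width: 0.0337
finger_force: 30.0
```

{"op": "carry_out", "data": {"increments": [[255,[-1,0,-0.2],0],[255,[0,0,0],0],[255,[0,0,0],0]]}}

```text
time: 19.65
tool_pos: [0.5544, 0.034, 0.0175]
ee_rot: [3.14, -0.013, -2.862]
wrist_force: [-12.2, -3.3, 3.6]
width: 0.0336
finger_force: 30.0
```

{"op": "carry_out", "data": {"increments": [[255,[-1,0,-0.2],0],[255,[0,0,0],0],[255,[0,0,0],0]]}}

```text
time: 19.95
tool_pos: [0.5548, 0.0342, 0.0175]
ee_rot: [3.14, -0.014, -2.862]
wrist_force: [-13.8, -3.5, 3.6]
width: 0.0336
finger_force: 30.0
```

{"op": "carry_out", "data": {"increments": [[255,[-1,0,-0.2],0],[255,[0,0,0],0],[255,[0,0,0],0]]}}

```text
time: 20.25
tool_pos: [0.5552, 0.0343, 0.0174]
ee_rot: [3.14, -0.016, -2.862]
wrist_force: [-13.5, -5.4, 4.1]
width: 0.0335
finger_force: 30.0
```

{"op": "carry_out", "data": {"increments": [[255,[-1,0,-0.2],0],[255,[0,0,0],0],[255,[0,0,0],0]]}}

```text
time: 20.55
tool_pos: [0.5557, 0.0345, 0.0174]
ee_rot: [3.14, -0.017, -2.862]
wrist_force: [-15.6, -4.6, 5.2]
width: 0.0339
finger_force: 30.0
```

{"op": "carry_out", "data": {"increments": [[255,[-1,0,-0.4],0],[255,[0,0,0],0],[255,[0,0,0],0]]}}

```text
time: 20.85
tool_pos: [0.5562, 0.0347, 0.0175]
ee_rot: [3.14, -0.018, -2.862]
wrist_force: [-15.1, -4.7, 3.9]
width: 0.034
finger_force: 30.0
```

{"op": "carry_out", "data": {"increments": [[255,[-1,0,-0.2],0],[255,[0,0,0],0],[255,[0,0,0],0]]}}

```text
time: 21.15
tool_pos: [0.5566, 0.0348, 0.0174]
ee_rot: [3.14, -0.02, -2.862]
wrist_force: [-16.1, -6.0, 2.9]
width: 0.0339
finger_force: 30.0
```

Push is 17 N with about 3 N down-press, so the load should be near 10.7 N. I take the arm's push off and then open.

{"op": "carry_out", "data": {"increments": [[255,[2,0,0],0],[255,[2,0,0],0],[255,[2,0,0],0],[255,[0,0,0],0],[255,[0,0,0],0]]}}

```text
time: 21.65
tool_pos: [0.5565, 0.0348, 0.0184]
ee_rot: [3.14, -0.006, -2.862]
wrist_force: [-2.6, -1.7, -11.4]
width: 0.0336
finger_force: 30.0
```

{"op": "carry_out", "data": {"increments": [[255,[0,0,0.6],0],[255,[0,0,0.5],0],[255,[0,0,0],0],[255,[0,0,0],0]]}}

```text
time: 22.05
tool_pos: [0.5565, 0.0348, 0.0184]
ee_rot: [3.141, -0.006, -2.862]
wrist_force: [-5.2, -2.2, -10.9]
width: 0.0341
finger_force: 30.0
```

{"op": "carry_out", "data": {"increments": [[255,[0,0,0.5],0],[255,[0,0,0.5],0],[255,[0,0,0],0],[255,[0,0,0],0]]}}

```text
time: 22.45
tool_pos: [0.5566, 0.0348, 0.018]
ee_rot: [3.141, -0.006, -2.862]
wrist_force: [-6.7, -2.2, -8.6]
width: 0.0338
finger_force: 30.0
```

{"op": "carry_out", "data": {"increments": [[255,[0.5,0,0.5],0],[255,[0.5,0,0.4],0],[255,[0,0,0],0],[255,[0,0,0],0]]}}

```text
time: 22.85
tool_pos: [0.5565, 0.0347, 0.0177]
ee_rot: [3.141, -0.003, -2.862]
wrist_force: [-5.7, -1.2, -7.0]
width: 0.0336
finger_force: 30.0
```

{"op": "carry_out", "data": {"increments": [[255,[0,0,0.5],0],[255,[0,0,0.5],0],[255,[0,0,0],0],[255,[0,0,0],0]]}}

```text
time: 23.25
tool_pos: [0.5565, 0.0347, 0.0176]
ee_rot: [3.141, -0.003, -2.862]
wrist_force: [-7.9, -0.9, -3.5]
width: 0.0338
finger_force: 30.0
```

{"op": "carry_out", "data": {"increments": [[255,[1,0,0.6],0],[255,[0,0,0.4],0],[255,[0,0,0],0],[255,[0,0,0],0]]}}

```text
time: 23.65
tool_pos: [0.5565, 0.0347, 0.0176]
ee_rot: [3.141, -0.001, -2.861]
wrist_force: [-7.6, -1.7, -0.9]
width: 0.0335
finger_force: 30.0
```

The vertical force is near zero now, so I re-push briefly to confirm it is still tight.

{"op": "carry_out", "data": {"increments": [[255,[-1,0,0],0],[255,[-1,0,-0.3],0],[255,[0,0,0],0],[255,[0,0,0],0]]}}

```text
time: 24.05
tool_pos: [0.5566, 0.0348, 0.0176]
ee_rot: [3.141, -0.005, -2.861]
wrist_force: [-11.5, -2.7, 0.8]
width: 0.0337
finger_force: 30.0
```

{"op": "carry_out", "data": {"increments": [[255,[-1,0,-0.3],0],[255,[-1,0,-0.3],0],[255,[0,0,0],0],[255,[0,0,0],0]]}}

```text
time: 24.45
tool_pos: [0.5568, 0.0348, 0.0176]
ee_rot: [3.141, -0.009, -2.862]
wrist_force: [-15.2, -3.8, 1.8]
width: 0.034
finger_force: 30.0
```

Still tight at 15.7 N. I back off and release.

{"op": "carry_out", "data": {"increments": [[255,[1,0,0.3],0],[255,[1,0,0.3],0],[255,[1,0,0.2],0],[255,[1,0,0.2],0],[255,[1,0,0.2],0],[255,[0,0,0],0],[255,[0,0,0],0]]}}

```text
time: 25.15
tool_pos: [0.5568, 0.0348, 0.0176]
ee_rot: [3.141, 0.002, -2.862]
wrist_force: [-5.0, 0.2, 1.1]
width: 0.0334
finger_force: 30.0
```

{"op": "carry_out", "data": {"increments": [[150,[0,0,0],0],[120,[0,0,0],0],[90,[0,0,0],0],[60,[0,0,0],0],[30,[0,0,0],0],[0,[0,0,0],0],[0,[0,0,0],0],[0,[0,0,0],0]]}}

```text
time: 25.95
tool_pos: [0.5559, 0.0341, 0.0155]
ee_rot: [-3.142, -0.0, -2.862]
wrist_force: [0.4, -0.1, 0.7]
width: 0.0909
finger_force: 0.0
```

{"op": "carry_out", "data": {"increments": [[0,[5,0,-5],0],[0,[10,0,-20],0],[0,[20,0,-30],0],[0,[30,0,-30],0],[0,[30,0,-30],0],[0,[30,0,0],0],[0,[0,0,0],0],[0,[0,0,0],0]]}}

```text
time: 26.75
tool_pos: [0.4357, -0.0005, 0.1311]
ee_rot: [-3.141, 0.001, -2.862]
wrist_force: [-0.6, -0.2, -0.7]
width: 0.0937
finger_force: 0.0
```

Run:
```python
from h import *
o=robot.get_obs(); print(o['tool_pos'],o['wrist_force'],o['width'],o['time'])
s=robot.snapshot('side')[150:290,130:260]; t=robot.snapshot('top')[80:220,130:260]
cv2.imwrite('pics/e.png',cv2.resize(np.hstack([s,t]),None,fx=3,fy=3,interpolation=cv2.INTER_CUBIC))
```

```text
[ 0.43565971 -0.00047038  0.1310644 ] [-0.55260623 -0.16601102 -0.7258421 ] 0.093707957180655 26.75
```

View pics/e.png

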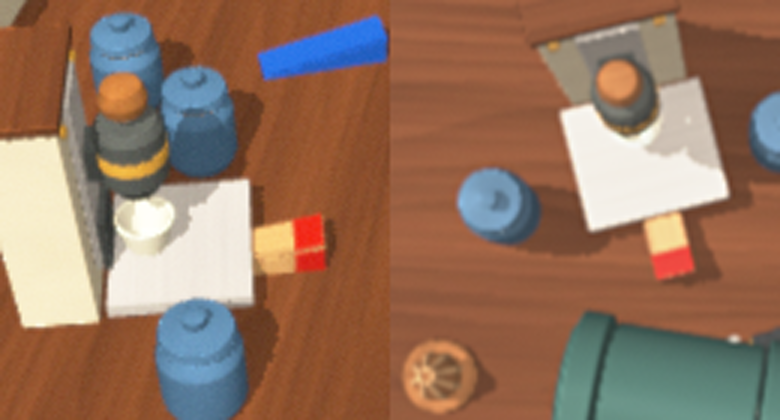

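The wedge sits square under the middle of the plate's front edge, its heel out at (310,243) in the side view and (670,250) in the top view. The jars and reamer in view look unmoved, and the arm is clear.

```bash
python3 -c "
from h import *
print(robot.close_job())"
```

```text
the job is handed in; nothing more can be done
None
```

The red-heeled wedge is in under the middle of the plate's front edge, square and released. It held at a push of about 16 N, so I estimate it bears on the plate with about 10 N. The job is handed in, but no verdict came back.

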